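Hold the loaded bar in the beam of the light gauge

TASK

One of the two steel bars is next for measuring: the one whose stand is on the round loading disc, not the one whose stand is in the rectangular waiting tray. Take that bar out of its stand, pass its lower end down through the slot in the gauge's guard plate that matches its section, and finish while still gripping it there: upright and still, its lower end clearly past the beam line between the two sensor lenses but clear of the gauge's floor, and not pushed hard against the guard. Leave the other bar and everything else lying about where it is.

Things in the scene. Friction and masses are not known exactly. Their poses are not given: they have to be found in the camera images.
- blade: The wide thin steel bar, 36 (x) x 8 (y) x 140 (z) mm, 0.25 to 0.40 kg, loose, standing upright in its own stand at the start, x and y as the stand's to a degree or two. Its lower 8 mm taper in, by 2 mm a side at the end; a half turn about z is the same. Origin: centre of its lower end face; z points to its top, 140 mm up. Fits the long thin slot only.
- key: The narrow thick steel bar, 24 (x) x 14 (y) x 140 (z) mm, 0.29 to 0.47 kg, loose, standing upright in its own stand at the start, x and y as the stand's to a degree or two. Its lower 8 mm taper in, by 2 mm a side at the end; a half turn about z is the same. Origin: centre of its lower end face; z points to its top, 140 mm up. Fits the short thick slot only.
- blade_stand: Aluminium stand of the wide thin bar, 60 (x) x 44 (y) x 40 (z) mm, fixed, on the loading disc or in the waiting tray, its underside 6 mm above the table. A pocket 38 x 10 mm in its top, 30 mm deep, holds the bar: its lower end starts 10 mm above the stand's underside and 110 mm stand out. Origin: centre of underside.
- key_stand: Aluminium stand of the narrow thick bar, 60 (x) x 44 (y) x 40 (z) mm, fixed, on the loading disc or in the waiting tray, its underside 6 mm above the table. A pocket 26 x 16 mm in its top, 30 mm deep, holds the bar: its lower end starts 10 mm above the stand's underside and 110 mm stand out. Origin: centre of underside.
- load_disc: The round loading disc: flat bare steel disc, diameter 116 mm, 6 mm thick, fixed on the table. Origin: centre of its underside. One of the two stands is centred on it; that stand's bar is the one to measure.
- wait_tray: The rectangular waiting tray: grey plastic, 130 x 120 mm with a 12 mm high rim and a 6 mm thick floor, fixed on the table. Origin: centre of its underside. The other stand is centred in it.
- gauge: Light-beam gauge, fixed, 150 (x) x 200 (y) x 110 (z) mm. Base 12 mm thick, its top the floor under the slots; a black sensor pillar at each y end with a round lens on the inner face; on top an aluminium guard plate, z 100 to 110 mm, with two slots 76 mm apart along y; x sides open. Beam line from lens to lens along y at x = 0, z = 70 mm, under both slots. Origin: centre of underside.
- wide_slot (a point): Centre of the mouth of the long thin slot, in the top face of the guard plate: 38 mm along the gauge's x, 10 mm along its y (2 mm more than the wide thin bar each way), straight through the plate. On the gauge's +y side. Axes as the gauge: z up out of the slot.
- short_slot (a point): Centre of the mouth of the short thick slot, in the top face of the guard plate: 26 mm along the gauge's x, 16 mm along its y (2 mm more than the narrow thick bar each way), straight through the plate. On the gauge's -y side. Axes as the gauge: z up out of the slot.
- ring_gauge: Bystander: loose steel ring, diameter 60 mm, bore 34 mm, 22 mm high. Origin: centre of its underside.
- clip_a: Bystander: loose orange plastic stage clip, 60 x 22 x 12 mm. Origin: centre of its underside.
- clip_b: Bystander: a second loose orange clip like the first.
- mouse: Bystander: black computer mouse, 105 x 60 x 32 mm. Origin: centre of its underside.
There are look-alikes about, which are no part of the job. What is shaped like the key but green or red is not meant. Leave any pink look-alike of the blade alone.

How it is judged:
On the way:
1. the bar whose stand is on the round loading disc is gripped and clear above its stand (((horizontal distance between blade_stand and load_disc below 0.03 m and z of blade in the frame of blade_stand above 0.043 m and contact force between the fingers and blade above 2 N) or (horizontal distance between key_stand and load_disc below 0.03 m and z of key in the frame of key_stand above 0.043 m and contact force between the fingers and key above 2 N))), for 0.2 s.
At the end, for the whole second after the job is handed in: The bar from the loading disc is gripped (over 2 N) in its own slot: lower end 42 to 90 mm below the guard top, within 6 mm of the slot centre, tilt under 0.12 and twist under 0.25 rad, under 10 mm/s, under 10 N on the gauge; the other bar moved under 15 mm (((horizontal distance between blade_stand and load_disc below 0.03 m and z of blade in the frame of wide_slot between -0.09 and -0.042 m and horizontal distance between blade and wide_slot below 0.006 m and angle between blade's own z axis and vertical below 0.12 rad and angle between the x axis of blade and the x axis of wide_slot, either way round below 0.25 rad and contact force between the fingers and blade above 2 N and contact force between blade and gauge below 10 N and linear speed of blade below 0.01 m/s and distance of key from where it was at the start of the episode below 0.015 m) or (horizontal distance between key_stand and load_disc below 0.03 m and z of key in the frame of short_slot between -0.09 and -0.042 m and horizontal distance between key and short_slot below 0.006 m and angle between key's own z axis and vertical below 0.12 rad and angle between the x axis of key and the x axis of short_slot, either way round below 0.25 rad and contact force between the fingers and key above 2 N and contact force between key and gauge below 10 N and linear speed of key below 0.01 m/s and distance of blade from where it was at the start of the episode below 0.015 m))); the arm keeps its last pose, push and grip.
It fails at once if the waiting bar is disturbed (moved over 15 mm) ((horizontal distance between blade_stand and load_disc below 0.03 m and distance of key from where it was at the start of the episode above 0.015 m) or (horizontal distance between key_stand and load_disc below 0.03 m and distance of blade from where it was at the start of the episode above 0.015 m)).
It fails at once if a bystander is moved over 20 mm (distance of any of ring_gauge, clip_a, clip_b, mouse from where it was at the start of the episode above 0.02 m).
It also fails if it takes over 50 s, if anything falls off the work surface, if the arm or the gripper's body presses on something with over 40 N, if the wrist force passes 120 N, or if a joint passes its speed limit or range.

ROBOT

A 6-joint arm with a two-finger parallel gripper is mounted at the origin on the work surface. World frame = base frame: x ahead of the robot, y to its left, z up, the work surface at z = 0. Lengths are in m, angles in rad, forces in N, time in s.
With the tool pointing down it reaches from about 0.325 to 0.775 m from the base axis. Payload 5.5 kg.
Tool frame: the origin (TCP) lies midway between the tips of the shut fingers; the grasp point (between the pads) lies 19 mm behind it; z points along the fingers, y is the line along which they close (so a half turn about z gives the same grasp; the last joint's range is limited). The gripper opens to 88 mm and grips with 3 to 60 N. Pads are 20 mm wide; open, the fingers measure 115 mm over their backs; the gripper's body (75 mm by 178 mm) begins 61 mm behind the grasp point.
Start: joints at [1.094, 0.091, 1.231, -0, 1.82, -0.057], TCP at [0.245, 0.548, 0.202] pointing down, gripper open.
Joint ranges: [-2.87, 2.87], [-0.86, 2.18], [0.17, 2.46], [-1.51, 4.65], [0.06, 2.69], [-2.65, 2.65]. Speed limits (rad/s): [2.57, 2.57, 3.01, 3.14, 3.14, 3.14].

INTERFACE

Orientations are given as a 3x3 rotation matrix whose columns are the frame's x, y, z axes.
In Python, from plant import r gives the robot as it stands.
- The arm moves only by the shell command python3 -m creep 'ROWS' [FORCE]. ROWS is JSON, a list of rows, each an object with "grip": the finger opening in m, from 0 to 0.0878; "xyz": the shift along the tool's x, y, z in m, a list of three; "rotation": the turn, a rotation vector about the tool's x, y, z in degrees, a list of three. A call has 1 to 10 rows; each row shifts and turns the commanded pose from where the row before left it, along the tool's axes as they then stand; what a row does not reach is not made up. A row lasts 1/10 s, in which the tool goes at most 50 mm and 8.59 degrees, less where a joint would pass 70% of its speed; a pose out of reach is approached as far as the arm can. A call is refused whole if a number of a shift passes 0.05 or a number of a turn 8.59, either way. A call with a gripper value outside its range is refused whole. The fingers move at their own pace and stop on an object; FORCE is the grip in N (left out, the last holds). Time passes only in rows, so rows that do not move let the fingers close. It gives the time, the measured TCP pose, the force, the opening and the grip force at its end, in the units of the state.
- r.sense(): the state, without advancing time (a new reading comes with each control period).
- r.capture(name): name is "side" or "top" or "wrist"; returns the picture (384x512x3 uint8, red, green, blue); there is no depth.
- r.camera_model(name): a dict with "mtx" (3x3 intrinsics, pixels), "k1" (the pictures are not rectified: a ray, as slopes to the right and down, at radius r is drawn at 1 + k1 r^2 times it, then the intrinsics apply), "xyz" and "rotation" of the camera in the world; the wrist camera has in their place "tool_from_camera" (4x4, takes a point from camera to tool coordinates, whose origin is the TCP and whose axes are the flange's). Camera axes: x right, y down, z forward; pixel columns grow to the right and rows downward; lengths in m; the calibration is good to about 2 mm. A picture is of the moment at which its call begins: read the wrist's pose just before it. camera_model takes no time and is no camera call.
- r.job_done(): hands the job in; it is judged then, once.
Trained networks look in the newest picture that a camera, given by its name, has taken for a name from the list of things; names that differ only in an ending like _2 or _b are one class to them, and where a whole thing is asked for, a point or a joint stands for the part that bears it (a point fixed in the world has none). Each returns a list of dicts, best first, with "p" (0 to 1); they miss things now and then, are a little off and sometimes report something else, mostly with a low value. They report only what shows in the picture. A call takes as long as a camera call. They do not tell look-alikes from the thing itself.
- r.recognise(query, camera): "point" ([column, row] in pixels, amid what is visible of it).
The state is a dict: "clock": time; "q": joint angles; "joint_vel": joint speeds; "joint_efforts": joint torques, N m; "ee_pos": TCP position; "tcp_rot": TCP orientation; "force": force on the tool from outside, world axes, zero at the start; "torque": the same for the moment, N m; "gripper_width": finger opening in m; "finger_force": force on a finger pad.
Only numpy, scipy, OpenCV 4.12 (cv2) and the standard library are available. Lean on these libraries where they do the work, as an engineer would, in place of code of your own. Each camera call takes 0.05 s, during which the arm holds its last target. There are 200 camera calls.

## Working session

There is one attempt and no reset: what is moved stays moved. The work goes in short steps, Python scripts to look and compute and a shell command to move; the robot and the scene stay as the last step left them, time stands still between calls to the robot, and variables do not carry over. Pictures are saved under pics/ and viewed, at most 10 in all, crops included, and the job is handed in when it is done.

```bash
ls; mkdir -p pics; python3 - <<'E'
from plant import r
import cv2,numpy as np
ims=[]
s=r.sense();print(s['ee_pos'],s['tcp_rot'],s['clock'])
for c in ['side','top']:
    im=r.capture(c);cv2.imwrite(f'pics/{c}0.png',im[:,:,::-1])
    m=r.camera_model(c);print(c,m)
    for n in ['blade','key','blade_stand','key_stand','load_disc','wait_tray','gauge','wide_slot','short_slot','ring_gauge','clip_a','mouse']:
        print(n,[(round(d['p'],2),[round(float(v)) for v in d['point']]) for d in r.recognise(n,c)][:4])
print(r.camera_model('wrist'))
E
```

```text
pics
[0.24438632 0.54758257 0.2006059 ] [[-9.13174942e-01  4.07566814e-01 -9.04669947e-04]
 [ 4.07567805e-01  9.13173227e-01 -1.77284680e-03]
 [ 1.03566854e-04 -1.98763361e-03 -9.99998019e-01]] 0.0
side {'mtx': array([[393.59842792,   0.        , 251.1021414 ],
       [  0.        , 393.59842792, 197.34530978],
       [  0.        ,   0.        ,   1.        ]]), 'k1': 0.023955529096208423, 'xyz': array([0.49075251, 0.69183596, 0.83538745]), 'rotation': array([[-0.98388583, -0.14402369,  0.10595215],
       [-0.17848733,  0.75624426, -0.62947351],
       [ 0.01053339, -0.63824118, -0.76976441]])}
blade [(0.86, [251, 214]), (0.7, [256, 182]), (0.58, [199, 217])]
key [(0.94, [272, 276]), (0.72, [254, 335]), (0.67, [292, 339])]
blade_stand [(0.82, [249, 233]), (0.74, [331, 223])]
key_stand [(0.56, [272, 295])]
load_disc [(0.6, [270, 309])]
wait_tray [(0.72, [249, 241])]
gauge [(0.7, [291, 130])]
wide_slot [(0.95, [294, 130]), (0.47, [246, 237])]
short_slot [(0.84, [295, 129])]
ring_gauge [(0.6, [208, 186])]
clip_a [(0.57, [183, 267]), (0.51, [331, 224])]
mouse [(0.96, [209, 148]), (0.32
[... 785 characters left out ...]
]
ring_gauge [(0.52, [287, 138]), (0.35, [380, 208])]
clip_a [(0.72, [201, 148]), (0.6, [271, 254]), (0.16, [281, 145])]
mouse [(0.71, [335, 124])]
{'mtx': array([[303.56871021,   0.        , 250.95997575],
       [  0.        , 303.56871021, 192.43603912],
       [  0.        ,   0.        ,   1.        ]]), 'k1': 0.024721442227106052, 'tool_from_camera': array([[-9.51470761e-04, -9.56982906e-01, -2.90142744e-01,
         7.91558998e-02],
       [ 9.99999449e-01, -1.03941763e-03,  1.49011715e-04,
         7.80861760e-04],
       [-4.44181148e-04, -2.90142442e-01,  9.56983368e-01,
        -1.82721317e-01],
       [ 0.00000000e+00,  0.00000000e+00,  0.00000000e+00,
         1.00000000e+00]])}
```

View pics/top0.png

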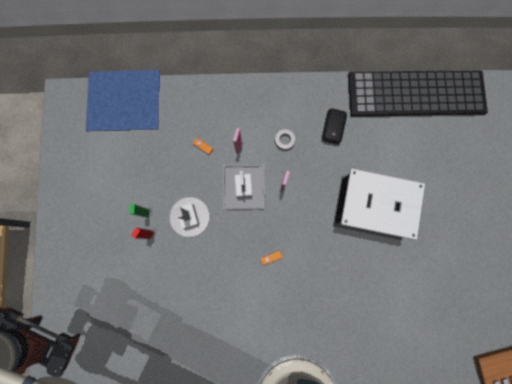

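View pics/side0.png

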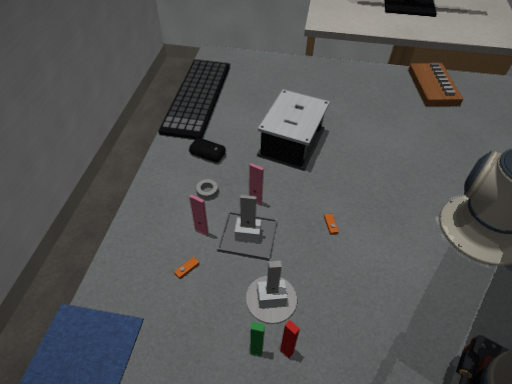

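The round disc (top image ≈(189,217)) carries the narrow thick bar, the key. The tray (≈(244,187)) holds the blade. The gauge plate is at ≈(382,204), with its long slot at (369,200) and short slot at (397,206).

```bash
cat > h.py <<'E'
from plant import r
import cv2,numpy as np
def cam(name,s=None):
    m=r.camera_model(name)
    if name=='wrist':
        T=m['tool_from_camera'];R=s['tcp_rot']@T[:3,:3];p=s['ee_pos']+s['tcp_rot']@T[:3,3]
    else: R,p=m['rotation'],m['xyz']
    return m['mtx'],m['k1'],R,p
def dirs(px,c):
    K,k,R,p=c
    px=np.atleast_2d(px).astype(float);u=(px-[K[0,2],K[1,2]])/K[0,0];v=u.copy()
    for _ in range(10): v=u/(1+k*(v**2).sum(1,keepdims=True))
    return np.c_[v,np.ones(len(v))]@R.T
def onz(px,z,c):
    d=dirs(px,c);return c[3]+d*((z-c[3][2])/d[:,2])[:,None]
def proj(P,c):
    K,k,R,p=c
    q=(np.atleast_2d(P)-p)@R;u=q[:,:2]/q[:,2:];u=u*(1+k*(u**2).sum(1,keepdims=True))
    return u*K[0,0]+[K[0,2],K[1,2]]
E
python3 - <<'E'
from h import *
t=cv2.imread('pics/top0.png');s=cv2.imread('pics/side0.png')
ct,cs=cam('top'),cam('side')
def slots(im,c,box):
    x0,y0,x1,y1=box;g=cv2.cvtColor(im,6)[y0:y1,x0:x1]
    n,l,st,ce=cv2.connectedComponentsWithStats((g<120).astype('uint8'))
    for i in range(1,n):
        if 15<st[i,4]<150:
            m=g[l==i];yy,xx=np.where(l==i)
            p=onz(np.c_[xx+x0,yy+y0],.11,c);e=p.mean(0);w,v=np.linalg.eigh(np.cov((p-e)[:,:2].T))
            print(st[i],ce[i]+[x0,y0],e.round(4),'ang',np.degrees(np.arctan2(v[1,1],v[0,1])).round(1),np.sqrt(w*12).round(4))
print('top');slots(t,ct,(345,172,425,238))
print('side');slots(s,cs,(262,92,328,142))
print('disc',onz([[189,217]],.006,ct),onz([[272,299]],.006,cs),'tray',onz([[244,187]],.006,ct))
# thing positions
for n,p in dict(ring=(285,139),clipa=(203,146),clipb=(271,258),mouse=(335,126),green=(132,210),red=(138,233),pink1=(237,140),pink2=(285,180)).items(): print(n,onz([p],.02,ct).round(3))
a=cv2.resize(t[180:260,120:250],None,fx=4,fy=4,interpolation=2)
b=cv2.resize(s[250:350,230:330],None,fx=3.2,fy=3.2,interpolation=2)
cv2.imwrite('pics/z1.png',np.vstack([np.hstack([a,np.zeros((320,800-520,3),'uint8')]),np.zeros((0,800,3),'uint8')]) if 0 else np.hstack([cv2.resize(a,(480,320)),b]))
E
```

```text
top
[ 0  1  5 26 71] [346.28169014 182.5915493 ] [ 0.5791 -0.1405  0.11  ] ang 170.7 [0.0092 0.0623]
[22 22  5 14 46] [369.         200.15217391] [ 0.5309 -0.1979  0.11  ] ang 166.7 [0.0091 0.0357]
[50 30  6  9 46] [397.2826087  206.02173913] [ 0.5135 -0.272   0.11  ] ang 164.7 [0.0136 0.0237]
side
[ 34   0  32   9 147] [316.2244898   94.40816327] [ 0.468  -0.3408  0.11  ] ang 178.1 [0.031  0.0846]
[33 13  9  5 32] [298.875  106.9375] [ 0.5138 -0.2696  0.11  ] ang 162.3 [0.0168 0.0267]
[22 28 13  5 34] [289.94117647 121.94117647] [ 0.5318 -0.1965  0.11  ] ang 165.3 [0.0111 0.0375]
disc [[0.50638577 0.29402383 0.006     ]] [[0.50555418 0.29752036 0.006     ]] tray [[0.59034191 0.13336587 0.006     ]]
ring [[0.728 0.01  0.02 ]]
clipa [[0.713 0.251 0.02 ]]
clipb [[0.384 0.061 0.02 ]]
mouse [[ 0.764 -0.14   0.02 ]]
green [[0.529 0.455 0.02 ]]
red [[0.463 0.437 0.02 ]]
pink1 [[0.728 0.151 0.02 ]]
pink2 [[0.606 0.014 0.02 ]]
```

View pics/z1.png

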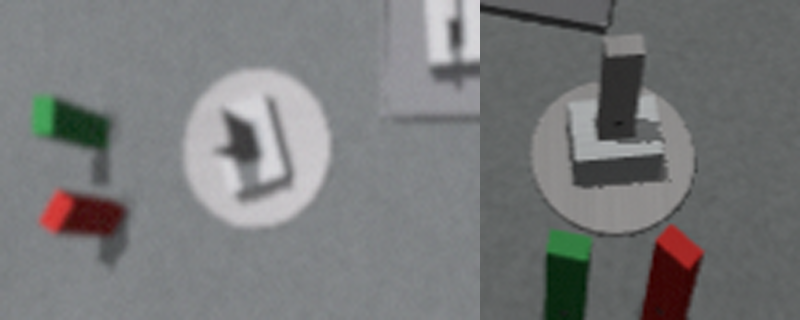

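The crops confirm it. The narrow bar stands on the disc, with its stand's x at about +16°. The key goes to the short slot at ≈(0.514,-0.271), where gauge x is about -13.8°. I'm moving above the key now.

```bash
python3 -m creep '[{"grip":0.0878,"xyz":[-0.038,-0.0137,-0.01],"rotation":[0,0,0]},{"grip":0.0878,"xyz":[-0.038,-0.0137,-0.01],"rotation":[0,0,0]},{"grip":0.0878,"xyz":[-0.038,-0.0137,-0.01],"rotation":[0,0,0]},{"grip":0.0878,"xyz":[-0.038,-0.0137,-0.01],"rotation":[0,0,0]},{"grip":0.0878,"xyz":[-0.038,-0.0137,-0.01],"rotation":[0,0,0]},{"grip":0.0878,"xyz":[-0.038,-0.0137,0],"rotation":[0,0,0]},{"grip":0.0878,"xyz":[-0.038,-0.0137,0],"rotation":[0,0,0]},{"grip":0.0878,"xyz":[-0.038,-0.0137,0],"rotation":[0,0,0]},{"grip":0.0878,"xyz":[-0.038,-0.0137,0],"rotation":[0,0,0]}]' 20
python3 -m creep '[{"grip":0.0878,"xyz":[0,0,0],"rotation":[0,0,-8]},{"grip":0.0878,"xyz":[0,0,0],"rotation":[0,0,-8]},{"grip":0.0878,"xyz":[0,0,0],"rotation":[0,0,-8]},{"grip":0.0878,"xyz":[0,0,0],"rotation":[0,0,-8]},{"grip":0.0878,"xyz":[0,0,0],"rotation":[0,0,-8]},{"grip":0.0878,"xyz":[0,0,0],"rotation":[0,0,0]},{"grip":0.0878,"xyz":[0,0,0],"rotation":[0,0,0]},{"grip":0.0878,"xyz":[0,0,0],"rotation":[0,0,0]}]'
python3 - <<'E'
from h import *
s=r.sense();im=r.capture('wrist');np.savez('w1.npz',p=s['ee_pos'],R=s['tcp_rot']);cv2.imwrite('pics/w1.png',im[:,:,::-1])
print(s['ee_pos'],s['tcp_rot'].round(4),s['clock'])
for n in ['key','key_stand']: print(n,[(d['p'],d['point']) for d in r.recognise(n,'wrist')])
print(proj([[.506,.296,.156],[.506,.296,.046]],cam('wrist',s)))
E
```

```text
clock: 2.2
ee_pos: [0.5076, 0.2946, 0.2519]
tcp_rot: [[-0.913, 0.408, 0.0], [0.408, 0.913, 0.0], [-0.0, 0.0, -1.0]]
force: [-0.5, 0.8, -0.0]
gripper_width: 0.088
finger_force: 0.0
clock: 3.0
ee_pos: [0.5066, 0.296, 0.2518]
tcp_rot: [[-0.962, -0.272, 0.0], [-0.272, 0.962, 0.0], [-0.0, 0.0, -1.0]]
force: [0.3, -0.5, 0.1]
gripper_width: 0.0881
finger_force: 0.0
[0.50659243 0.29596116 0.25175553] [[-0.9623 -0.2722  0.    ]
 [-0.2722  0.9623  0.    ]
 [-0.      0.     -1.    ]] 3.0
key [(0.95, [344.0, 210.1]), (0.89, [354.7, 158.1])]
key_stand []
[[250.97929891 186.14251935]
 [250.94235423 163.22635539]]
```

View pics/w1.png

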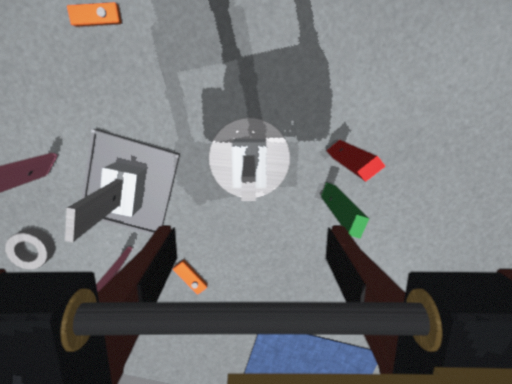

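The disc with key and stand is centred at ≈(250,160), aligned with the image axes. I'll measure it closer up.

```bash
python3 - <<'E'
from h import *
d=np.load('w1.npz');s=dict(ee_pos=d['p'],tcp_rot=d['R']);c=cam('wrist',s)
im=cv2.imread('pics/w1.png')
x0,y0,x1,y1=200,110,300,210
def box(cx,cy,a,lx,ly,z):
    a=np.radians(a);ca,sa=np.cos(a),np.sin(a)
    return np.array([[cx+u*lx/2*ca-v*ly/2*sa,cy+u*lx/2*sa+v*ly/2*ca,z] for u,v in((1,1),(1,-1),(-1,-1),(-1,1))])
b=cv2.resize(im[y0:y1,x0:x1],None,fx=4,fy=4,interpolation=2);o=b.copy()
f=lambda P:((proj(P,c)-[x0-.5,y0-.5])*4*8).astype(int)
for lx,ly,z,col in((.024,.014,.156,(0,0,255)),(.06,.044,.046,(0,255,0)),(.06,.044,.006,(255,0,0))):
    cv2.polylines(o,[f(box(.506,.296,16,lx,ly,z)).reshape(-1,1,2)],True,col,1,16,3)
t=np.linspace(0,6.28,80)
cv2.polylines(o,[f(np.c_[.506+.058*np.cos(t),.296+.058*np.sin(t),t*0+.006]).reshape(-1,1,2)],True,(255,0,255),1,16,3)
cv2.imwrite('pics/z2.png',np.hstack([b,o]))
E
```

```text
(no output)
```

View pics/z2.png

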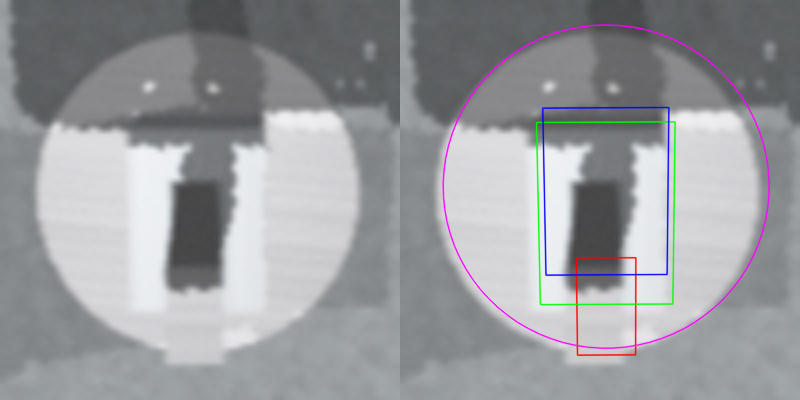

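```bash
python3 -m creep '[{"grip":0.0878,"xyz":[-0.0018,-0.0024,0.02],"rotation":[0,0,0]},{"grip":0.0878,"xyz":[0,0,0.03],"rotation":[0,0,0]},{"grip":0.0878,"xyz":[0,0,0.03],"rotation":[0,0,0]},{"grip":0.0878,"xyz":[0,0,0.03],"rotation":[0,0,0]},{"grip":0.0878,"xyz":[0,0,0.03],"rotation":[0,0,0]},{"grip":0.0878,"xyz":[0,0,0.015],"rotation":[0,0,0]},{"grip":0.04,"xyz":[0,0,0],"rotation":[0,0,0]},{"grip":0.04,"xyz":[0,0,0],"rotation":[0,0,0]},{"grip":0.03,"xyz":[0,0,0],"rotation":[0,0,0]},{"grip":0.03,"xyz":[0,0,0],"rotation":[0,0,0]}]' 10
python3 - <<'E'
from h import *
s=r.sense();im=r.capture('wrist');cv2.imwrite('pics/w2.png',im[:,:,::-1])
cv2.imwrite('pics/z3.png',cv2.resize(im[130:330,150:350,::-1],None,fx=3,fy=3,interpolation=2))
print(s['clock'],s['ee_pos'],s['gripper_width'],s['force'])
E
```

```text
clock: 4.15
ee_pos: [0.5099, 0.2946, 0.0988]
tcp_rot: [[-0.962, -0.275, 0.003], [-0.275, 0.962, 0.001], [-0.003, 0.001, -1.0]]
force: [0.8, -0.4, -0.2]
gripper_width: 0.0594
finger_force: 0.0
4.15 [0.50987899 0.29458458 0.09884705] 0.05940507433716881 [ 0.83177041 -0.40661796 -0.16493508]
```

View pics/z3.png

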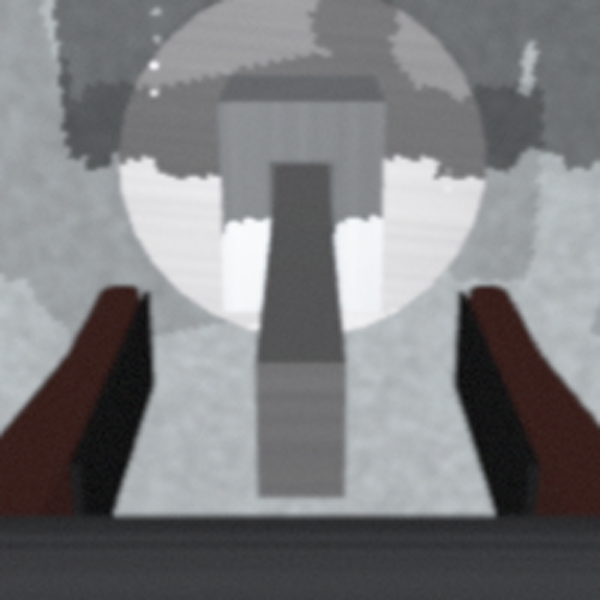

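The key is centred between the fingers: finger edges at 150 and 458, bar at 258–345, and its top face at full-image ≈(250,273). Checking the along-pad offset, then closing.

```bash
python3 - <<'E'
from h import *
s=r.sense();p=onz([[150+301/3,130+430/3]],.156,cam('wrist',s))[0];print(p,(p-s['ee_pos'])@s['tcp_rot'])
E
python3 -m creep '[{"grip":0.03,"xyz":[0,0,0],"rotation":[0,0,0]},{"grip":0.03,"xyz":[0,0,0],"rotation":[0,0,0]},{"grip":0.01,"xyz":[0,0,0],"rotation":[0,0,0]},{"grip":0.01,"xyz":[0,0,0],"rotation":[0,0,0]},{"grip":0.01,"xyz":[0,0,0],"rotation":[0,0,0]},{"grip":0.01,"xyz":[0,0,0],"rotation":[0,0,0]}]' 10
```

```text
[0.50840606 0.293932   0.156     ] [ 0.00126061 -0.00017079 -0.05753569]
clock: 4.8
ee_pos: [0.509, 0.2941, 0.0967]
tcp_rot: [[-0.962, -0.275, -0.0], [-0.275, 0.962, -0.0], [0.0, -0.0, -1.0]]
force: [0.2, -0.3, -0.0]
gripper_width: 0.0139
finger_force: 10.0
```

```bash
python3 -m creep '[{"grip":0.0,"xyz":[0,0,0],"rotation":[0,0,0]},{"grip":0.0,"xyz":[0,0,0],"rotation":[0,0,0]},{"grip":0.0,"xyz":[0,0,-0.01],"rotation":[0,0,0]},{"grip":0.0,"xyz":[0,0,-0.02],"rotation":[0,0,0]},{"grip":0.0,"xyz":[0,0,-0.02],"rotation":[0,0,0]},{"grip":0.0,"xyz":[0,0,-0.025],"rotation":[0,0,0]},{"grip":0.0,"xyz":[0,0,-0.03],"rotation":[0,0,0]},{"grip":0.0,"xyz":[0,0,-0.025],"rotation":[0,0,0]},{"grip":0.0,"xyz":[0,0,0],"rotation":[0,0,0]},{"grip":0.0,"xyz":[0,0,0],"rotation":[0,0,0]}]' 40
```

```text
clock: 5.8
ee_pos: [0.5091, 0.2942, 0.2265]
tcp_rot: [[-0.962, -0.275, 0.0], [-0.275, 0.962, 0.0], [-0.0, 0.0, -1.0]]
force: [-0.2, 0.2, -3.9]
gripper_width: 0.0139
finger_force: 40.0
```

```bash
python3 -m creep '[{"grip":0.0,"xyz":[0.0027,-0.01,0],"rotation":[0,0,0]},{"grip":0.0,"xyz":[0.0055,-0.02,0],"rotation":[0,0,0]},{"grip":0.0,"xyz":[0.0083,-0.03,0],"rotation":[0,0,0]},{"grip":0.0,"xyz":[0.0083,-0.03,0],"rotation":[0,0,0]},{"grip":0.0,"xyz":[0.0083,-0.03,0],"rotation":[0,0,0]},{"grip":0.0,"xyz":[0.0083,-0.03,0],"rotation":[0,0,0]},{"grip":0.0,"xyz":[0.0083,-0.03,0],"rotation":[0,0,0]},{"grip":0.0,"xyz":[0.0083,-0.03,0],"rotation":[0,0,0]},{"grip":0.0,"xyz":[0.0083,-0.03,0],"rotation":[0,0,0]},{"grip":0.0,"xyz":[0.0083,-0.03,0],"rotation":[0,0,0]}]'
python3 -m creep '[{"grip":0.0,"xyz":[0.0083,-0.03,0],"rotation":[0,0,0]},{"grip":0.0,"xyz":[0.0083,-0.03,0],"rotation":[0,0,0]},{"grip":0.0,"xyz":[0.0083,-0.03,0],"rotation":[0,0,0]},{"grip":0.0,"xyz":[0.0083,-0.03,0],"rotation":[0,0,0]},{"grip":0.0,"xyz":[0.0083,-0.03,0],"rotation":[0,0,0]},{"grip":0.0,"xyz":[0.0083,-0.03,0],"rotation":[0,0,0]},{"grip":0.0,"xyz":[0.0083,-0.03,0],"rotation":[0,0,0]},{"grip":0.0,"xyz":[0.0083,-0.03,0],"rotation":[0,0,0]},{"grip":0.0,"xyz":[0.0055,-0.02,0],"rotation":[0,0,0]},{"grip":0.0,"xyz":[0.004,-0.015,0],"rotation":[0,0,0]}]' | tail -4
python3 -m creep '[{"grip":0.0,"xyz":[0,0,0],"rotation":[0,0,4]},{"grip":0.0,"xyz":[0,0,0],"rotation":[0,0,7]},{"grip":0.0,"xyz":[0,0,0],"rotation":[0,0,7.6]},{"grip":0.0,"xyz":[0,0,0],"rotation":[0,0,7]},{"grip":0.0,"xyz":[0,0,0],"rotation":[0,0,4]},{"grip":0.0,"xyz":[0,0,0],"rotation":[0,0,0]},{"grip":0.0,"xyz":[0,0,0],"rotation":[0,0,0]},{"grip":0.0,"xyz":[0,0,0],"rotation":[0,0,0]},{"grip":0.0,"xyz":[0,0,0],"rotation":[0,0,0]}]'
python3 - <<'E'
from h import *
s=r.sense();im=r.capture('wrist');cv2.imwrite('pics/w4.png',im[:,:,::-1])
t=r.capture('top');d=r.capture('side');cv2.imwrite('pics/t4.png',t[:,:,::-1]);cv2.imwrite('pics/s4.png',d[:,:,::-1])
np.savez('w4.npz',p=s['ee_pos'],R=s['tcp_rot']);print(s['clock'],s['ee_pos'])
A=cv2.resize(im[100:340,140:380,::-1],(480,480),interpolation=2)
B=cv2.resize(d[60:160,250:350,::-1],(320,320),interpolation=2)
C=np.zeros((480,320,3),'uint8');C[:320]=B
cv2.imwrite('pics/z4.png',np.hstack([A,C]))
E
```

```text
clock: 6.8
ee_pos: [0.5103, 0.0122, 0.2245]
tcp_rot: [[-0.962, -0.274, -0.003], [-0.274, 0.962, -0.0], [0.003, 0.001, -1.0]]
force: [0.4, 0.6, -2.6]
gripper_width: 0.0135
finger_force: 40.0
tcp_rot: [[-0.962, -0.273, -0.003], [-0.273, 0.962, 0.002], [0.003, 0.003, -1.0]]
force: [0.4, -0.1, -2.7]
gripper_width: 0.0137
finger_force: 40.0
clock: 8.7
ee_pos: [0.5139, -0.2712, 0.2265]
tcp_rot: [[-0.972, 0.235, -0.0], [0.235, 0.972, 0.0], [0.0, 0.0, -1.0]]
force: [-0.4, -0.1, -2.0]
gripper_width: 0.0136
finger_force: 40.0
8.7 [ 0.51394139 -0.27120735  0.22654667]
```

View pics/z4.png

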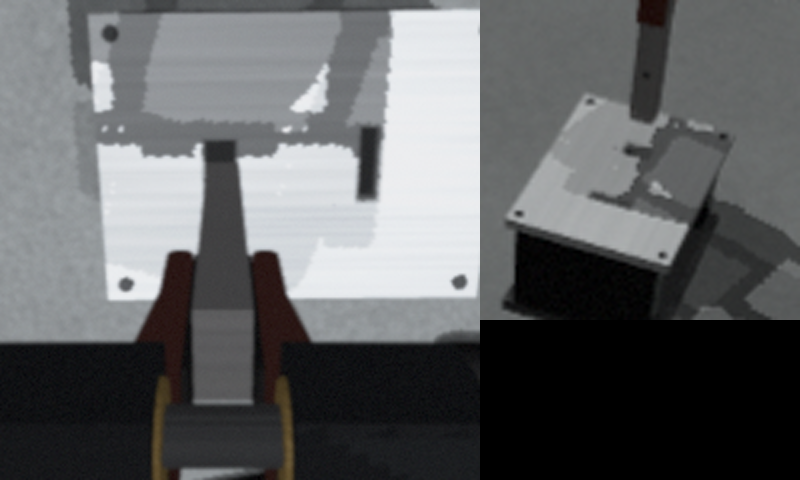

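The long slot in the crop is at (366–372,127–200), and the upper part of the short slot shows at (205–236,140–162) behind the bar. I'll compute the relative alignment.

```bash
python3 - <<'E'
from h import *
d=np.load('w4.npz');s=dict(ee_pos=d['p'],tcp_rot=d['R']);c=cam('wrist',s)
g=cv2.cvtColor(cv2.imread('pics/w4.png'),6)
# wide slot by min-area of half-threshold blob
def bl(x0,y0,x1,y1,th,k=8):
    q=cv2.resize(g[y0:y1,x0:x1],None,fx=k,fy=k,interpolation=cv2.INTER_CUBIC)
    n,l,st,ce=cv2.connectedComponentsWithStats((q<th).astype('uint8'))
    i=1+np.argmax(st[1:,4]);yy,xx=np.where(l==i)
    return np.c_[(xx+.5)/k-.5+x0,(yy+.5)/k-.5+y0]
P=bl(312,155,342,205,85);W=onz(P,.11,c)
rc=cv2.minAreaRect((W[:,:2]*1e4).astype('float32'));print('wide',np.array(rc[0])/1e4,np.array(rc[1])/10,'mm',rc[2])
T=lambda w:((w-s['ee_pos'])@s['tcp_rot']*1000).round(2)
print('wide in tool',T(W.mean(0)))
# rows across visible short slot & bar
for row in (171,173,176,178,179,181,185,200,215,230,245,252): print(row,g[row,236:266])
print(g[163:186,250])
E
```

```text
wide [ 0.53083467 -0.19861024] [ 9.58959503 36.86037598] mm 77.46199035644531
wide in tool [  1.62  74.54 116.56]
171 [117 127 145 153 142 112  81  57  51  49  51  49  52  49  47  45  47  44
  44  47  53  68  92 108 116 116 115 115 115 116]
173 [131 172 214 223 200 143  87  53  45  43  42  45  44  40  42  44  44  44
  45  42  48  67  92 107 113 115 116 115 116 116]
176 [180 218 227 222 183 122  81  54  46  43  45  42  44  44  43  41  45  43
  42  43  49  68  91 106 112 115 115 117 118 117]
178 [168 202 224 223 201 153  96  55  43  44  42  44  43  41  44  41  44  43
  45  43  48  76 111 138 153 163 190 209 214 208]
179 [217 222 227 225 207 160  97  57  45  42  45  42  43  43  45  42  42  45
  45  41  55  91 140 186 211 217 222 225 226 225]
181 [230 231 230 228 217 181 128  78  59  60  58  56  57  58  57  59  58  56
  60  60  63  82 125 188 224 230 229 230 229 229]
185 [223 221 221 221 206 176 129  83  66  67  67  67  64  67  67  66  67  67
  65  67  67  68  84 137 192 217 221 222 221 221]
200 [222 221 222 220 209 160  98  67  67  67  65  66  66  67  66  65  64  64
  65  65  65  66  66  68 106 173 214 221 221 222]
215 [216 215 208 173 119  75  66  64  65  64  63  65  63  65  64  64  63  65
  64  65  64  65  63  66  64  80 130 182 208 215]
230 [33 35 50 61 65 68 66 65 66 66 66 64 65 64 64 64 65 64 64 66 64 64 63 66
 65 63 64 60 48 44]
245 [38 56 62 66 65 63 65 66 66 65 64 63 66 64 66 65 64 64 63 65 65 63 63 65
 65 65 65 65 61 52]
252 [51 62 65 66 63 66 65 64 67 66 63 64 63 65 65 65 64 65 65 65 62 66 63 67
 66 62 66 65 64 61]
[113 113 113 112 112 108  96  67  47  42  42  41  42  43  42  44  45  48
  57  66  67  67  67]
```

```bash
python3 - <<'E'
from h import *
d=np.load('w4.npz');s=dict(ee_pos=d['p'],tcp_rot=d['R']);c=cam('wrist',s)
T=lambda px,z:((onz(px,z,c)-s['ee_pos'])@s['tcp_rot']*1000).round(2)
print('short L,R,top',T([[241.4,173],[257.2,173],[249.4,169.6]],.11))
zb=s['ee_pos'][2]-.081
print('key lower end',zb,T([[242.3,185],[258.6,185],[250.4,180.5]],zb))
print('key row200',T([[241.9,200],[260.3,200]],zb+.02))
# independent: side/top slots in tool
for p in ([.5135,-.272,.11],[.5138,-.2696,.11],[.5309,-.1979,.11],[.5318,-.1965,.11]): print(((np.array(p)-s['ee_pos'])@s['tcp_rot']*1000).round(2))
im=cv2.imread('pics/w4.png')
g=cv2.cvtColor(im,6)
print(g[255:275,250])
# key top edges
print('top near edge',T([[250.5,340]],.3)[0]*0)
E
```

```text
short L,R,top [[  8.8   -8.95 116.55]
 [  8.78   7.01 116.55]
 [ 12.3   -0.86 116.55]]
key lower end 0.14554666537553984 [[ 6.06 -7.11 81.  ]
 [ 6.04  7.57 81.  ]
 [10.24  0.19 81.  ]]
key row200 [[-1.56 -6.99 61.  ]
 [-1.58  8.57 61.  ]]
[  0.21  -0.89 116.55]
[  0.48   1.52 116.55]
[  0.72  75.23 116.56]
[  0.17  76.8  116.56]
[85 91 91 90 93 94 96 93 94 92 90 88 89 92 92 91 91 91 90 88]
top near edge [-0.  0. -0.]
```

```bash
python3 -m creep '[{"grip":0.0,"xyz":[-0.0008,-0.0012,0.005],"rotation":[0,0,0]},{"grip":0.0,"xyz":[0,0,0.01],"rotation":[0,0,0]},{"grip":0.0,"xyz":[0,0,0.01],"rotation":[0,0,0]},{"grip":0.0,"xyz":[0,0,0.005],"rotation":[0,0,0]},{"grip":0.0,"xyz":[0,0,0],"rotation":[0,0,0]},{"grip":0.0,"xyz":[0,0,0],"rotation":[0,0,0]},{"grip":0.0,"xyz":[0,0,0],"rotation":[0,0,0]},{"grip":0.0,"xyz":[0,0,0],"rotation":[0,0,0]}]'
python3 - <<'E'
from h import *
s=r.sense();im=r.capture('wrist');cv2.imwrite('pics/w5.png',im[:,:,::-1]);d=r.capture('side')
np.savez('w5.npz',p=s['ee_pos'],R=s['tcp_rot']);print(s['ee_pos'],s['force'])
A=cv2.resize(im[130:230,200:300,::-1],(500,500),interpolation=2)
B=cv2.resize(d[80:140,270:330,::-1],(300,300),interpolation=2)
C=np.zeros((500,300,3),'uint8');C[:300]=B
cv2.imwrite('pics/z5.png',np.hstack([A,C]))
E
```

```text
clock: 9.65
ee_pos: [0.5147, -0.2727, 0.1974]
tcp_rot: [[-0.972, 0.236, 0.001], [0.236, 0.972, -0.001], [-0.001, -0.0, -1.0]]
force: [-0.0, -0.3, -2.3]
gripper_width: 0.014
finger_force: 40.0
[ 0.51471741 -0.27272805  0.19736814] [-0.01590305 -0.26045525 -2.33637624]
```

View pics/z5.png

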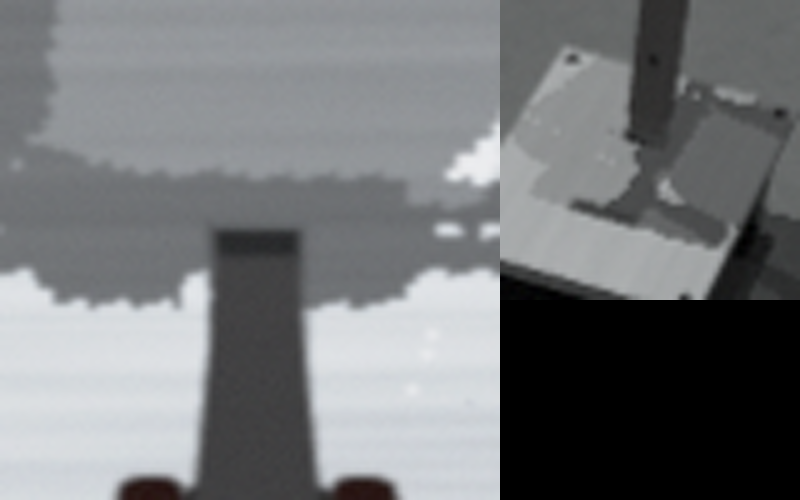

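The slot's visible part spans crop columns 213–300, rows 230–256. The bar sits directly in front of it and looks nearly centred. I'll compute subpixel edges.

```bash
python3 - <<'E'
from h import *
d=np.load('w5.npz');s=dict(ee_pos=d['p'],tcp_rot=d['R']);c=cam('wrist',s)
g=cv2.cvtColor(cv2.imread('pics/w5.png'),6).astype(float)
def edge(v,o):  # half-level crossings left,right
    m=v[len(v)//2-3:len(v)//2+3].mean();L=v[:4].mean();R=v[-4:].mean();h=len(v)//2
    l=next(i for i in range(h,0,-1) if v[i-1]>(L+m)/2);rr=next(i for i in range(h,len(v)-1) if v[i+1]>(R+m)/2)
    fl=l-1+(v[l-1]-(L+m)/2)/(v[l-1]-v[l]);fr=rr+((R+m)/2-v[rr])/(v[rr+1]-v[rr]);return o+fl,o+fr
T=lambda px,z:((onz(px,z,c)-s['ee_pos'])@s['tcp_rot']*1000).round(2)
for row,z in ((178,.11),(179,.11),(180,.11)):
    l,rr=edge(g[row,234:268],234);p=T([[l,row],[rr,row]],z);print('slot',row,round(l,1),round(rr,1),p[:,1],p[:,1].mean())
zb=s['ee_pos'][2]-.081
for row in (184,187,190,195,200,205):
    l,rr=edge(g[row,232:272],232);# find z so that x=+12 face
    zz=np.linspace(zb,zb+.08,400);m=(l+rr)/2
    z=min(zz,key=lambda z:abs(T([[m,row]],z)[0,0]-12.3));p=T([[l,row],[rr,row]],z);print('key',row,round(l,1),round(rr,1),round(z-zb,4),p[:,1],p[:,1].mean())
print(g[172:186,250])
for row in (175.6,181):print(row,T([[251,row]],.11),T([[251,row]],zb+.008),T([[251,row]],zb))
E
```

```text
slot 178 242.2 259.6 [-7.32  8.61] 0.6449999999999996
slot 179 242.3 259.6 [-7.28  8.6 ] 0.6599999999999997
slot 180 242.3 259.6 [-7.25  8.64] 0.6950000000000003
key 184 242.6 259.8 0.0194 [-6.32  8.08] 0.8799999999999999
key 187 242.6 259.8 0.0287 [-6.06  7.8 ] 0.8700000000000001
key 190 241.9 261.0 0.0371 [-6.36  8.53] 1.0849999999999995
key 195 241.5 260.6 0.0501 [-6.34  7.75] 0.7050000000000001
key 200 241.3 260.8 0.062 [-6.09  7.53] 0.7200000000000002
key 205 240.6 261.1 0.0726 [-6.22  7.45] 0.6150000000000002
[110. 110. 105.  90.  61.  43.  44.  43.  49.  57.  66.  66.  66.  66.]
175.6 [[13.2   0.74 87.35]] [[16.71  0.73 72.98]] [[14.76  0.73 80.99]]
181 [[ 8.1   0.73 87.36]] [[11.88  0.73 72.99]] [[ 9.78  0.73 80.99]]
```

y is aligned to about 0.2 mm and x to about 0.3 mm. Inserting.

```bash
python3 -m creep '[{"grip":0.0,"xyz":[0.0003,-0.0001,0.004],"rotation":[0,0,0]},{"grip":0.0,"xyz":[0,0,0.004],"rotation":[0,0,0]},{"grip":0.0,"xyz":[0,0,0.004],"rotation":[0,0,0]},{"grip":0.0,"xyz":[0,0,0.004],"rotation":[0,0,0]},{"grip":0.0,"xyz":[0,0,0.004],"rotation":[0,0,0]},{"grip":0.0,"xyz":[0,0,0],"rotation":[0,0,0]},{"grip":0.0,"xyz":[0,0,0],"rotation":[0,0,0]},{"grip":0.0,"xyz":[0,0,0],"rotation":[0,0,0]}]'
```

```text
clock: 10.55
ee_pos: [0.5142, -0.2727, 0.177]
tcp_rot: [[-0.972, 0.236, 0.0], [0.236, 0.972, -0.0], [-0.0, -0.0, -1.0]]
force: [0.3, 0.4, -3.3]
gripper_width: 0.014
finger_force: 40.0
```

```bash
python3 -m creep '[{"grip":0.0,"xyz":[0,0,0.005],"rotation":[0,0,0]},{"grip":0.0,"xyz":[0,0,0.005],"rotation":[0,0,0]},{"grip":0.0,"xyz":[0,0,0.006],"rotation":[0,0,0]},{"grip":0.0,"xyz":[0,0,0.006],"rotation":[0,0,0]},{"grip":0.0,"xyz":[0,0,0.006],"rotation":[0,0,0]},{"grip":0.0,"xyz":[0,0,0.006],"rotation":[0,0,0]},{"grip":0.0,"xyz":[0,0,0.006],"rotation":[0,0,0]},{"grip":0.0,"xyz":[0,0,0.005],"rotation":[0,0,0]},{"grip":0.0,"xyz":[0,0,0.003],"rotation":[0,0,0]},{"grip":0.0,"xyz":[0,0,0],"rotation":[0,0,0]}]'
python3 -m creep '[{"grip":0.0,"xyz":[0,0,0],"rotation":[0,0,0]},{"grip":0.0,"xyz":[0,0,0],"rotation":[0,0,0]},{"grip":0.0,"xyz":[0,0,0],"rotation":[0,0,0]},{"grip":0.0,"xyz":[0,0,0],"rotation":[0,0,0]},{"grip":0.0,"xyz":[0,0,0],"rotation":[0,0,0]}]'
python3 - <<'E'
from h import *
im=r.capture('wrist');d=r.capture('side')
A=cv2.resize(im[130:290,170:330,::-1],(480,480),interpolation=2)
B=cv2.resize(d[60:160,250:350,::-1],(320,320),interpolation=2)
C=np.zeros((480,320,3),'uint8');C[:320]=B
cv2.imwrite('pics/z6.png',np.hstack([A,C]))
E
```

```text
clock: 11.55
ee_pos: [0.5141, -0.2725, 0.1282]
tcp_rot: [[-0.972, 0.236, -0.0], [0.236, 0.972, 0.0], [0.0, 0.0, -1.0]]
force: [0.8, -0.5, -1.9]
gripper_width: 0.0135
finger_force: 40.0
clock: 12.05
ee_pos: [0.5142, -0.2727, 0.1289]
tcp_rot: [[-0.972, 0.236, 0.0], [0.236, 0.972, -0.0], [-0.0, -0.0, -1.0]]
force: [0.6, 0.4, -3.1]
gripper_width: 0.014
finger_force: 40.0
```

View pics/z6.png

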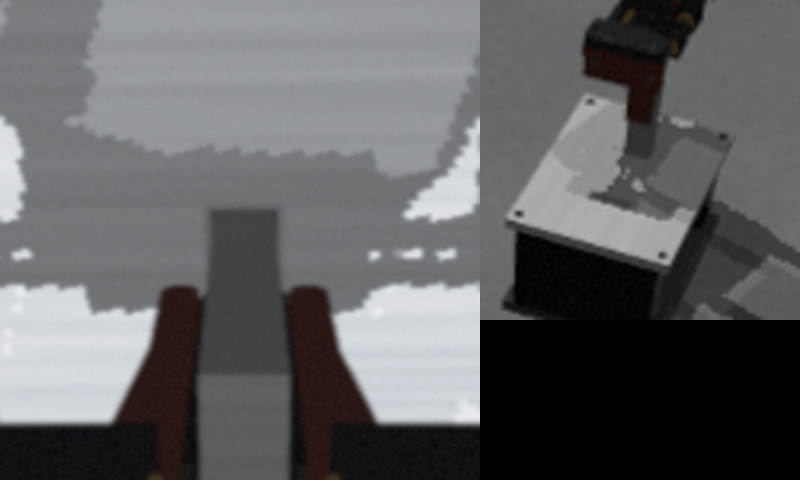

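The bar enters the short slot at crop (243,210), upright in the fingers. The wrist force shows only the bar's weight, and the lower end is about 62 mm below the guard top. Handing in.

```bash
python3 -c "
from plant import r
print(r.job_done())"
```

```text
the job is handed in; nothing more can be done
None
```

The key, which was the bar on the loading disc, is held upright in the short slot with its lower end about 62 mm below the guard top and no sign of contact with the gauge; I handed the job in at about 12 s, and no verdict came back.

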